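# Load the slide press through its guard

## Robot

A 6-joint arm with a two-finger parallel gripper is mounted at the origin on the work surface. World frame = base frame: x ahead of the robot, y to its left, z up, the work surface at z = 0. Lengths are in mm, angles in rad, forces in N, time in s.
With the tool pointing down it reaches from about 350 to 775 mm from the base axis. Payload 7.3 kg.
Tool frame: the origin (TCP) lies between the finger pads; the fingertips stand 17 mm ahead of it and the grasp point (between the pads) lies 2 mm behind it; z points along the fingers, y is the direction in which the jaws open and shut (so a half turn about z gives the same grasp; the last joint's range is limited). The gripper opens to 92 mm and grips with 3 to 60 N. Pads are 19 mm wide; open, the fingers measure 130 mm over their backs; the gripper's body (75 mm by 190 mm) begins 47 mm behind the grasp point.
Start: joints at [1.117, 0.342, 1.524, -0, 1.275, -0.146], TCP at [159.04, 500.349, 243.741] pointing down, gripper open.
Joint ranges: [-2.53, 2.53], [-0.77, 2.02], [0.04, 2.7], [-1, 4.14], [0.28, 2.66], [-3.11, 3.11]. Speed limits (rad/s): [2.57, 2.57, 3.14, 3.14, 3.14, 3.14].

## Interface

Orientations are given as [roll, pitch, yaw] about the fixed x, y, z axes, in that order (R = Rz(yaw) Ry(pitch) Rx(roll)).
In Python, from plant import get_obs, capture, get_calibration, close_job gives the robot as it stands.
- The arm moves only by the tool carry_out, never from a script. Its argument "moves" is one flat list of numbers, 7 for each row, row after row: the shift along the tool's x, y, z normalised to -1 to 1, where 1 is 40 cm, then the turn, a rotation vector about the tool's x, y, z normalised to -1 to 1, where 1 is 30 degrees, then the opening, from 0 (shut) to 1 (fully open). A call has exactly 8 rows; each row is the pose to reach, as a shift and turn from the pose measured when the call began, along the tool's axes at that moment; what a row does not reach only later rows make up. A row lasts 1/10 s, in which the tool goes at most 50 mm and 8.59 degrees, less where a joint would pass 70% of its speed; a pose out of reach is approached as far as the arm can. A call with a number of a shift or a turn outside -1 to 1 is refused whole. A call with a gripper value outside its range is refused whole. The fingers move at their own pace and stop on an object; the grip force is fixed at half the most. Time passes only in rows, so rows that repeat a pose let the fingers close, or fill a call up. It gives the time, the measured TCP pose, the force and the opening at its end, in the units of the state.
- get_obs(): the state, without advancing time (a new reading comes with each control period).
- capture(name): name is "side" or "top"; returns the picture (480x640x3 uint8, red, green, blue); there is no depth.
- get_calibration(name): a dict with "vfov" (degrees; the focal length in pixels is half the picture's height over the tangent of half this angle, whatever the lens; pixels are square), "cx", "cy" (the principal point, pixels), "cam_to_world" (4x4, takes a point from camera to world coordinates). Camera axes: x right, y up, looking along -z (the intrinsics and any distortion apply to the point x, -y, -z); pixel columns grow to the right and rows downward; lengths in mm; the calibration is good to about 2 mm. A picture is of the moment at which its call begins. get_calibration takes no time and is no camera call.
- close_job(): hands the job in, once; it reports no verdict.
The state is a dict: "time": time; "joint_positions": joint angles; "dq": joint speeds; "tau": joint torques, N m; "tool_pos": TCP position; "tcp_rot": TCP orientation; "contact_force": force on the tool from outside, world axes, zero at the start; "moment": the same for the moment, N m; "grip_width": finger opening in mm.
Only numpy, scipy, OpenCV 4.12 (cv2) and the standard library are available. Lean on these libraries where they do the work, as an engineer would, in place of code of your own. Each camera call takes 0.05 s, during which the arm holds its last target.

## Task

Get the slide clamped in the small bench press, only by pushing with the fingers: nothing is to be lifted or carried. First push the slide tray by its upright end plate all the way in against its stop; then reach down through the window in the guard and press the lever all the way down (it stays down by itself), and withdraw. Never touch the guard, leave the tray fully in, and do not disturb the other things on the bench.

Things in the scene. Friction and masses are not known exactly. Their poses are not given: they have to be found in the camera images.
- press: Fixed low bench press, off-white. Origin: centre of its underside, on the bench; z up, y = the way the tray is pushed in. Deck 12 mm thick: x -90 to 100, y -70 to 70 mm, with a tongue x -30 to 70 out to y -240 carrying the tray. Guide rails along y at x -17 and 57, tops 24 mm above the bench, y -200 to 50. Steel stop for the tray at y 50.
- guard: Fixed guard hood of the press, grey painted sheet: not to be touched. Same origin and axes as the press. Top plate 4 mm thick, upper face 100 mm above the bench, x -90 to 90, y -68 to 68 mm, with one rectangular window through it; a sheet closes its -x side, 10 mm corner posts; open on the other three sides.
- window (a point): Centre of the guard's window, in the top plate's upper face (100 mm above the bench); at x -30, y 0 mm in the press frame, same axes. The window is 64 mm along x and 76 mm along y.
- lever (a joint): Angle of the press lever, rad: 0 fully up, 0.25 fully down (hard stop). It pivots about the press's y at x 75, z 72 mm; the arm points to -x and its pad ends below the window. About 3 N on the pad moves it; friction keeps it where it is left. Starts at 0 to 0.05.
- lever_pad (a point): Centre of the upper face of the lever's black pad (34 mm along x, 44 mm along y), the place to press. Right below the window: about 89 mm above the bench when up, 63 mm when fully down, so the fingertips go 38 mm below the guard's upper face.
- tray: Loose grey slide tray, 0.2 kg, on the deck between the rails (2 mm play each side): 64 (x) x 200 (y) x 10 mm, glass slide on its +y end, upright end plate at its -y end, 64 mm wide, 6 thick, top 58 mm above the bench. Origin: centre of underside. Axes as the press's. Starts 40 to 75 mm short; fully in, its origin is at x 20, y -50 mm of the press. Slides with 1 to 4 N.
- tray_face (a point): Middle of the outer (-y) face of the tray's upright end plate, 42 mm above the bench: the place to push, towards the press's +y. With the tray fully in it is 82 mm outside the guard's -y edge.
- objective: Bystander, loose: loose steel objective lens, 30 mm across, 48 mm tall, standing; origin at the centre of its underside. Leave alone.
- dropper: Bystander, loose: small amber bottle, 32 mm across, 85 mm tall; origin at the centre of its underside. Leave alone.
- specimen_jar: Bystander, loose: clear jar with white lid, 44 mm across, 60 mm tall; origin at the centre of its underside. Leave alone.
- slide_box: Bystander, loose: closed slide box 85 x 50 x 33 mm; origin at the centre of its underside. Leave alone.
- beaker: Bystander, loose: glass beaker, 66 mm across, 90 mm tall; origin at the centre of its underside. Leave alone.
- petri_dish: Bystander, loose: clear open dish, 90 mm across, 18 mm tall; origin at the centre of its underside. Leave alone.
- wash_bottle: Bystander, loose: white plastic bottle, 60 mm across, 150 mm tall; origin at the centre of its underside. Leave alone.
There are look-alikes about, which are no part of the job. What is shaped like the tray but blue or orange is not meant.

How it is judged:
By the outcome, as a careful person would: the job done as asked, in the order asked, and still so for the second after the job is handed in, with the robot touching nothing.
It also fails if it takes over 48 s, if anything falls off the work surface, if the arm or the gripper's body presses on something with over 40 N, if the wrist force passes 120 N, or if a joint passes its speed limit or range.

## Working session

There is one attempt and no reset: what is moved stays moved. The work goes in short steps, Python scripts to look and compute and a tool call to move; the robot and the scene stay as the last step left them, time stands still between calls to the robot, and variables do not carry over. Pictures are saved under pics/ and viewed, and the job is handed in when it is done.

Besides the shell and the picture viewer there is one more tool, called after "Emit:" in YAML: its name, and indented under it one key for each argument. carry_out: Moves the arm, as the interface text tells. Scaled input: -1 to 1 covers 40 cm each way for a shift and 30 degrees each way for a turn. Its arguments: {"type":"object","properties":{"moves":{"type":"array","items":{"type":"number"}}},"required":["moves"]}

```bash
mkdir -p pics; ls; python3 - <<'E'
from plant import *
import cv2
o=get_obs();print(o)
for n in("top","side"):
    im=capture(n);cv2.imwrite(f"pics/{n}0.png",im[:,:,::-1]);c=get_calibration(n);print(n,c)
E
```

```text
pics
{'time': 0.0, 'joint_positions': array([ 1.11700806e+00,  3.42751797e-01,  1.52503504e+00, -2.13520462e-05,
        1.27536878e+00, -1.46009251e-01]), 'dq': array([-0.00119582, -0.00120831,  0.00039148, -0.00026885,  0.00145432,
       -0.00107292]), 'tau': array([-3.39857143e-04, -4.31257796e+01, -2.44218367e+01,  7.17212283e-02,
        5.60529891e-02, -1.17321433e-04]), 'tool_pos': array([158.86541818, 499.98674351, 243.0235529 ]), 'tcp_rot': array([-3.14004335e+00, -2.07197241e-04,  2.83381971e+00]), 'contact_force': array([1.18664931, 0.4950184 , 0.31554895]), 'moment': array([ 0.03562779, -0.0271431 ,  0.01709665]), 'grip_width': 91.8263808735067}
top {'vfov': 44.77127591679291, 'cx': 319.99126589470853, 'cy': 227.36654199371762, 'cam_to_world': array([[-1.27282235e-02,  9.86420667e-01, -1.63744497e-01,
         3.04573889e+02],
       [-9.99916761e-01, -1.29023604e-02,  5.58085876e-08,
         2.78375388e+01],
       [-2.11263546e-03,  1.63730868e-01,  9.86502782e-01,
         1.46280462e+03],
       [ 0.00000000e+00,  0.00000000e+00,  0.00000000e+00,
         1.00000000e+00]])}
side {'vfov': 46.01833308779598, 'cx': 326.47620542601794, 'cy': 227.72815180938233, 'cam_to_world': array([[ 8.02501038e-01,  4.14820541e-01, -4.28854290e-01,
        -4.87622851e+01],
       [-5.96286512e-01,  5.82707509e-01, -5.52172396e-01,
        -7.13724384e+02],
       [ 2.08441629e-02,  6.98838950e-01,  7.14975274e-01,
         1.05057832e+03],
       [ 0.00000000e+00,  0.00000000e+00,  0.00000000e+00,
         1.00000000e+00]])}
```

View pics/top0.png

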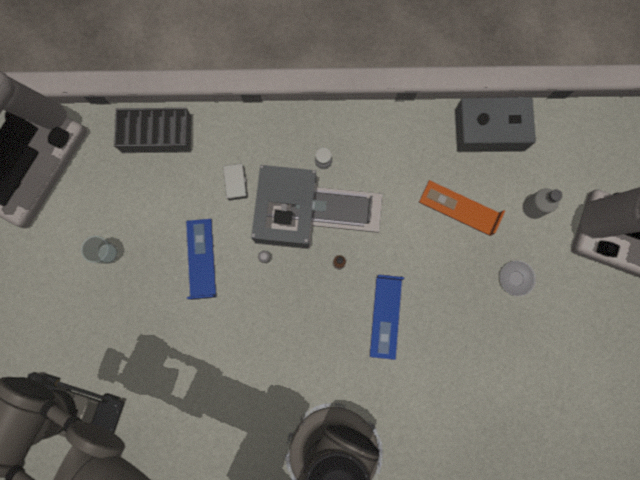

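View pics/side0.png

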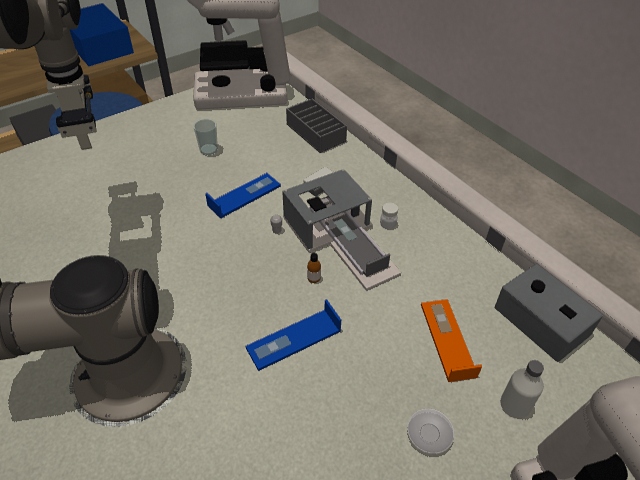

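The top view shows the grey press at (285,205), with its grey tray running right to (380,210). The blue look-alikes are at (201,258) and (386,317), and the orange one is at (462,207). The grey tray between rails on the press's tongue fits the description. I'll enlarge it to confirm.

```bash
cat > h.py <<'E'
import numpy as np,cv2
from plant import *
def ray(n,u,v):
    c=get_calibration(n);f=240/np.tan(np.radians(c["vfov"])/2);M=c["cam_to_world"]
    d=M[:3,:3]@np.array([(u-c["cx"])/f,-(v-c["cy"])/f,-1.0]);return M[:3,3],d
def onz(n,u,v,z):
    o,d=ray(n,u,v);return o+d*(z-o[2])/d[2]
def proj(n,p):
    c=get_calibration(n);f=240/np.tan(np.radians(c["vfov"])/2);M=c["cam_to_world"]
    q=M[:3,:3].T@(np.array(p,float)-M[:3,3]);return c["cx"]+f*q[0]/-q[2],c["cy"]-f*q[1]/-q[2]
E
python3 - <<'E'
import cv2
a=cv2.imread("pics/top0.png")[150:260,240:395];cv2.imwrite("pics/top0c.png",cv2.resize(a,None,fx=5,fy=5,interpolation=cv2.INTER_CUBIC))
a=cv2.imread("pics/side0.png")[160:300,260:410];cv2.imwrite("pics/side0c.png",cv2.resize(a,None,fx=4,fy=4,interpolation=cv2.INTER_CUBIC))
E
```

```text
(no output)
```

View pics/top0c.png

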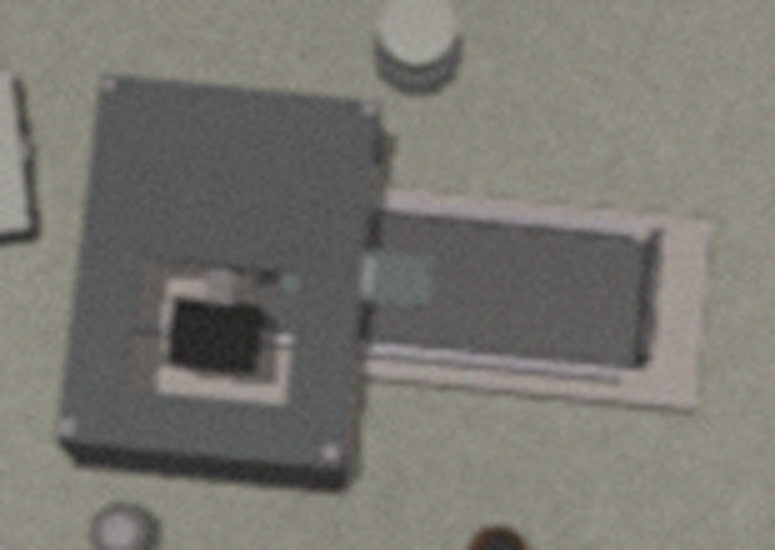

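View pics/side0c.png

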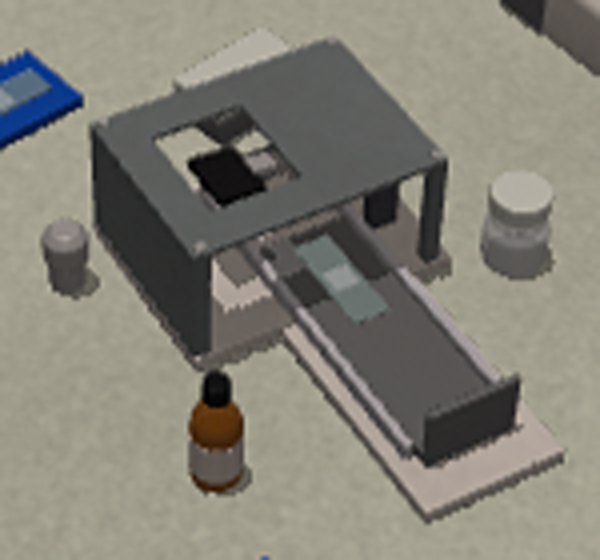

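```bash
python3 - <<'E'
from h import *
f=lambda x,y,z:onz("top",240+(x+.5)/5-.5,150+(y+.5)/5-.5,z)
g=lambda x,y,z:onz("side",260+(x+.5)/4-.5,160+(y+.5)/4-.5,z)
P={}
def add(k,loc,p): P.setdefault(k,[]).append((loc,p)); print(k,loc,p.round(1))
for loc,px in [((90,68),(101,76)),((90,-68),(382,103)),((-90,-68),(348,468)),((-90,68),(60,438))]: add("top",loc,f(*px,100))
for loc,px in [((90,68),(332,40)),((90,-68),(446,158)),((-90,-68),(203,252)),((-90,68),(93,125))]: add("side",loc,g(*px,100))
for loc,px in [((2,38),(145,263)),((2,-38),(303,279)),((-62,-38),(292,402)),((-62,38),(155,395))]: print("win",f(*px,100).round(1))
for loc,px in [((70,-240),(712,220)),((-30,-240),(695,408))]: add("top",loc,f(*px,12))
for loc,px in [((70,-240),(563,456)),((-30,-240),(430,520))]: add("side",loc,g(*px,12))
for sets in (["top"],["side"],["top","side"]):
    A=[];B=[]
    for k in sets:
        for l,p in P[k]: A.append(l);B.append(p[:2])
    A=np.array(A,float);B=np.array(B)
    a=A-A.mean(0);b=B-B.mean(0)
    th=np.arctan2((a[:,0]*b[:,1]-a[:,1]*b[:,0]).sum(),(a*b).sum());R=np.array([[np.cos(th),-np.sin(th)],[np.sin(th),np.cos(th)]])
    t=B.mean(0)-R@A.mean(0);print(sets,"yaw",np.degrees(th),"t",t,"res",(B-A@R.T-t).round(1).tolist())
    # plate top corners z=58
    for nm,q in [("top+x",f(660,230,58)),("top-x",f(648,366,15)),("side+x",g(521,378,58)),("side-x",g(427,418,58))]:
        print("  tray",nm,(R.T@(q[:2]-t)).round(1))
    print(" win world",R@[-30,0]+t,"padtop",(R.T@(f(215,337,86)[:2]-t)).round(1))
print("jar",f(418,30,60),"obj",f(122,530,48),"drop",f(497,545,85), "box",f(10,160,33))
E
```

```text
top (90, 68) [685.8 171.2 100. ]
top (90, -68) [670.6  35.7 100. ]
top (-90, -68) [493.2  53.8 100. ]
top (-90, 68) [509.3 189.9 100. ]
side (90, 68) [682.7 166.6 100. ]
side (90, -68) [670.9  35.8 100. ]
side (-90, -68) [500.4  56.1 100. ]
side (-90, 68) [509.4 187.5 100. ]
win [593.3 149.8 100. ]
win [584.5  74.4 100. ]
win [525.1  80.  100. ]
win [529.3 144.9 100. ]
top (70, -240) [ 630.5 -131.2   12. ]
top (-30, -240) [ 533.7 -119.8   12. ]
side (70, -240) [ 626.6 -137.2   12. ]
side (-30, -240) [ 531.2 -128.1   12. ]
['top'] yaw -6.441604161776204 t [589.53050674 113.49598663] res [[-0.8, 0.2], [-0.8, -0.1], [0.8, -2.2], [1.6, -1.3], [-1.6, 1.6], [0.9, 1.9]]
  tray top+x [  49.8 -209.6]
  tray top-x [ -10.8 -212.4]
  tray side+x [  51.2 -212.8]
  tray side-x [ -14.2 -211.8]
 win world [559.71990525 116.86170184] padtop [-30.3   0.5]
['side'] yaw -6.906796787238462 t [589.86475811 110.34069883] res [[-4.7, -0.4], [-0.2, 3.8], [8.0, 2.5], [0.7, -1.2], [-3.8, -0.9], [-0.0, -3.8]]
  tray top+x [  50.8 -206.1]
  tray top-x [  -9.8 -209.4]
  tray side+x [  52.2 -209.2]
  tray side-x [ -13.2 -208.8]
 win world [560.08246561 113.94833698] padtop [-31.    3.3]
['top', 'side'] yaw -6.674495514923682 t [589.69806763 111.91899007] res [[-1.2, 2.2], [-0.6, 1.8], [0.8, -1.1], [1.1, -0.1], [-0.8, 3.3], [1.7, 3.2], [-4.3, -2.4], [-0.3, 1.9], [8.0, 1.3], [1.2, -2.4], [-4.7, -2.6], [-0.8, -5.1]]
  tray top+x [  50.3 -207.9]
  tray top-x [ -10.3 -210.9]
  tray side+x [  51.7 -211. ]
  tray side-x [ -13.7 -210.3]
 win world [559.90139306 115.40584891] padtop [-30.6   1.9]
jar [718.53403906  17.53751863  60.        ] obj [471.31170608 165.45232572  48.        ] drop [457.47157799 -16.358164    85.        ] box [661.42726423 223.95099163  33.        ]
```

The enlarged crop confirms it: a grey tray with its upright end plate, between the rails on the off-white tongue. The press yaw is about -6.5° with its origin near (589.6, 113), and the tray is about 60 mm short. Next I'll write a move-calculation helper.

```bash
cat >> h.py <<'E'
from scipy.spatial.transform import Rotation as Ro
TH=np.radians(-6.5);T0=np.array([589.6,113.])
RP=np.array([[np.cos(TH),-np.sin(TH)],[np.sin(TH),np.cos(TH)]])
def go(lx,ly,z,yawdeg):
    """target: TCP at press-local lx,ly, height z, tool down, tool yaw"""
    o=get_obs();p=np.r_[RP@[lx,ly]+T0,z];R=Ro.from_euler("xyz",o["tcp_rot"])
    d=R.inv().apply(p-o["tool_pos"])/400
    rv=(R.inv()*Ro.from_euler("xyz",[np.pi,0,np.radians(yawdeg)])).as_rotvec(degrees=True)/30
    l=RP.T@(o["tool_pos"][:2]-T0)
    print("t",round(o["time"],2),"local",l.round(1),"z",o["tool_pos"][2].round(1),"rpy",np.degrees(o["tcp_rot"]).round(1),"F",o["contact_force"].round(1),"w",round(o["grip_width"],1))
    print("target",p.round(1),"shift",d.round(4),"turn",rv.round(4))
E
python3 -c "
from h import *
go(20,-260,200,83.5)"
```

```text
t 0.1 local [-471.8  335.8] z 243.1 rpy [-179.9   -0.   162.4] F [-0.   0.1  0.4] w 91.4
target [ 580.  -147.6  200. ] shift [-1.494  -1.2238  0.1092] turn [-2.5000e-03  1.5000e-03  2.6288e+00]
```

Emit:
carry_out:
  moves: [-0.09,-0.075,0,0,0,0.12,0,-0.18,-0.15,0,0,0,0.25,0,-0.28,-0.23,0,0,0,0.37,0,-0.37,-0.3,0,0,0,0.5,0,-0.46,-0.38,0,0,0,0.62,0,-0.56,-0.46,0,0,0,0.75,0,-0.65,-0.53,0,0,0,0.87,0,-0.75,-0.61,0,0,0,1,0]

```text
time: 0.9
tool_pos: [370.7, 176.0, 243.4]
tcp_rot: [-3.14, 0.0, 2.308]
contact_force: [0.5, 1.2, 0.4]
grip_width: 32.4
```

```bash
python3 -c "
from h import *
go(20,-260,200,83.5)"
```

```text
t 0.9 local [-224.7   37.8] z 243.4 rpy [-179.9    0.   132.2] F [0.5 1.2 0.4] w 32.4
target [ 580.  -147.6  200. ] shift [-0.9507 -0.1559  0.1089] turn [-1.8000e-03  1.5000e-03  1.6243e+00]
```

Emit:
carry_out:
  moves: [-0.12,-0.02,0,0,0,0.12,0,-0.24,-0.04,0,0,0,0.25,0,-0.36,-0.06,0,0,0,0.37,0,-0.48,-0.08,0,0,0,0.5,0,-0.6,-0.1,0,0,0,0.62,0,-0.72,-0.12,0,0,0,0.75,0,-0.84,-0.14,0,0,0,0.87,0,-0.95,-0.155,0,0,0,1,0]

```text
time: 1.7
tool_pos: [580.7, -149.3, 243.0]
tcp_rot: [-3.14, 0.0, 1.781]
contact_force: [0.8, 0.7, 0.2]
grip_width: 0.2
```

```bash
python3 -c "
from h import *
go(20,-260,200,83.5)"
```

```text
t 1.7 local [  20.9 -261.7] z 243.0 rpy [-179.9    0.   102. ] F [0.8 0.7 0.2] w 0.2
target [ 580.  -147.6  200. ] shift [ 0.0047 -0.0007  0.1075] turn [-0.0027  0.0014  0.6175]
```

Emit:
carry_out:
  moves: [0,0,0.1,0,0,0.2,0,0,0,0.2,0,0,0.4,0,0,0,0.28,0,0,0.6,0,0,0,0.36,0,0,0.6175,0,0,0,0.42,0,0,0.6175,0,0,0,0.46,0,0,0.6175,0,0.004,0,0.48,0,0,0.6175,0,0.004,0,0.485,0,0,0.6175,0]

```text
time: 2.5
tool_pos: [579.6, -147.5, 48.0]
tcp_rot: [-3.138, 0.0, 1.457]
contact_force: [0.0, -0.5, 0.3]
grip_width: 0.5
```

```bash
python3 - <<'E'
from h import *
go(20,-222,47,83.5)
for n in("top","side"):
    im=capture(n)
    x,y=(240,130) if n=="top" else (290,160)
    cv2.imwrite(f"pics/{n}1.png",cv2.resize(im[y:y+140,x:x+180,::-1],None,fx=4,fy=4,interpolation=cv2.INTER_CUBIC))
E
```

```text
t 2.5 local [  19.5 -259.9] z 48.0 rpy [-179.8    0.    83.5] F [ 0.  -0.5  0.3] w 0.5
target [ 584.3 -109.8   47. ] shift [0.0949 0.0012 0.0024] turn [-0.0063  0.0006  0.0002]
```

View pics/top1.png

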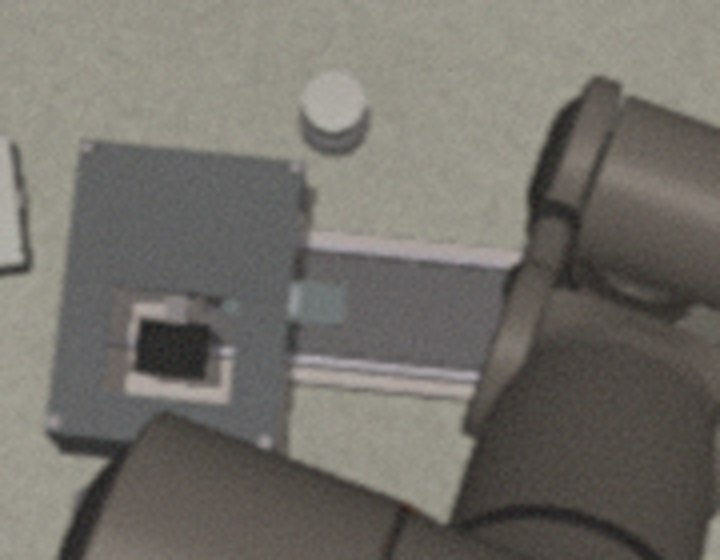

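View pics/side1.png

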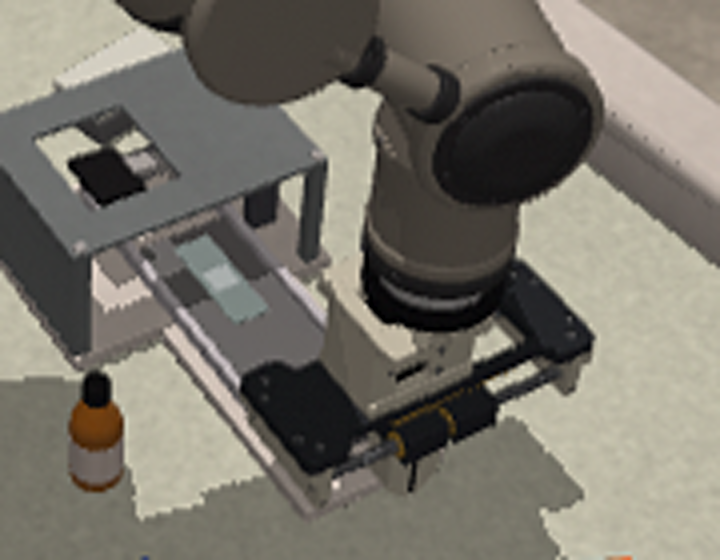

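The gripper is shut and low, in front of the end plate. The dropper, at (97,430) in the side crop, is clear of it. Now I'll push along tool +x, which is press +y.

Emit:
carry_out:
  moves: [0.04,0.001,0,0,0,0,0,0.07,0.001,0,0,0,0,0,0.09,0.001,0,0,0,0,0,0.105,0.001,0,0,0,0,0,0.12,0.001,0,0,0,0,0,0.135,0.001,0,0,0,0,0,0.15,0.001,0,0,0,0,0,0.165,0.001,0,0,0,0,0]

```text
time: 3.4
tool_pos: [588.3, -82.1, 49.3]
tcp_rot: [-3.141, 0.001, 1.457]
contact_force: [0.7, -2.4, 2.0]
grip_width: 1.0
```

```bash
python3 -c "
from h import *
go(20,-160,48,83.5)"
```

```text
t 3.4 local [  20.8 -194. ] z 49.3 rpy [-1.80e+02  1.00e-01  8.35e+01] F [ 0.7 -2.4  2. ] w 1.0
target [591.4 -48.2  48. ] shift [ 0.085  -0.002   0.0031] turn [-0.0015  0.0021 -0.0002]
```

Contact force is about 2.4 N, so the tray is sliding. I'll keep going in small rows.

Emit:
carry_out:
  moves: [0.01,0,0,0,0,0,0,0.02,0,0,0,0,0,0,0.03,0,0,0,0,0,0,0.04,0,0,0,0,0,0,0.05,0,0,0,0,0,0,0.06,0,0,0,0,0,0,0.065,0,0,0,0,0,0,0.07,0,0,0,0,0,0]

```text
time: 4.2
tool_pos: [591.5, -54.1, 49.3]
tcp_rot: [-3.141, 0.001, 1.457]
contact_force: [-0.7, -2.0, 0.3]
grip_width: 0.5
```

```bash
python3 -c "
from h import *
go(20,-160,48,83.5)"
```

```text
t 4.2 local [  20.8 -165.8] z 49.3 rpy [-1.80e+02  1.00e-01  8.35e+01] F [-0.7 -2.   0.3] w 0.5
target [591.4 -48.2  48. ] shift [ 0.0145 -0.002   0.0032] turn [-0.0015  0.0022 -0.    ]
```

Emit:
carry_out:
  moves: [0.003,0,0,0,0,0,0,0.006,0,0,0,0,0,0,0.009,0,0,0,0,0,0,0.012,0,0,0,0,0,0,0.014,0,0,0,0,0,0,0.016,0,0,0,0,0,0,0.018,0,0,0,0,0,0,0.018,0,0,0,0,0,0]

```text
time: 5.0
tool_pos: [591.9, -49.9, 49.3]
tcp_rot: [-3.14, 0.005, 1.457]
contact_force: [-3.4, -14.8, 1.8]
grip_width: 0.4
```

```bash
python3 -c "
from h import *
go(20,-160,48,83.5)"
```

```text
t 5.0 local [  20.8 -161.6] z 49.3 rpy [-179.9    0.3   83.5] F [ -3.4 -14.8   1.8] w 0.4
target [591.4 -48.2  48. ] shift [ 0.0039 -0.0019  0.0033] turn [-0.0022  0.01    0.0002]
```

Force rose to about 15 N within 2 mm of the expected end, so that is the stop. I'll press once more to confirm, then back off.

Emit:
carry_out:
  moves: [0.003,0,0,0,0,0,0,0.006,0,0,0,0,0,0,0.009,0,0,0,0,0,0,0.009,0,0,0,0,0,0,0.009,0,0,0,0,0,0,0.009,0,0,0,0,0,0,0.009,0,0,0,0,0,0,0.009,0,0,0,0,0,0]

```text
time: 5.8
tool_pos: [592.0, -49.9, 49.5]
tcp_rot: [-3.14, 0.01, 1.457]
contact_force: [-2.9, -17.8, 1.9]
grip_width: 0.6
```

```bash
python3 -c "
from h import *
go(20,-160,48,83.5)"
```

```text
t 5.8 local [  20.8 -161.5] z 49.5 rpy [-179.9    0.6   83.5] F [ -2.9 -17.8   1.9] w 0.6
target [591.4 -48.2  48. ] shift [ 0.0039 -0.0021  0.0037] turn [-0.0024  0.019   0.0001]
```

There is no further travel. Backing off, then rising.

Emit:
carry_out:
  moves: [-0.04,0,0,0,0,0,0,-0.09,0,0,0,0,0,0,-0.12,0,0,0,0,0,0,-0.12,0,-0.1,0,0,0,0,-0.12,0,-0.2,0,0,0,0,-0.12,0,-0.3,0,0,0,0,-0.12,0,-0.38,0,0,0,0,-0.12,0,-0.4,0,0,0,0]

```text
time: 6.6
tool_pos: [588.5, -95.8, 214.1]
tcp_rot: [3.136, 0.01, 1.458]
contact_force: [0.1, -0.2, -0.6]
grip_width: 0.7
```

```bash
python3 -c "
from h import *
go(-30,0,190,173.5)"
```

```text
t 6.6 local [  22.6 -207.6] z 214.1 rpy [179.7   0.6  83.5] F [ 0.1 -0.2 -0.6] w 0.7
target [559.8 116.4 190. ] shift [ 0.5196 -0.1316  0.0542] turn [-0.0071  0.0241 -2.9993]
```

Emit:
carry_out:
  moves: [0,0,0,0,0,-0.12,0,0,0,0,0,0,-0.25,0,0,0,0,0,0,-0.38,0,0,0,0,0,0,-0.5,0,0,0,0,0,0,-0.63,0,0,0,0,0,0,-0.75,0,0,0,0,0,0,-0.88,0,0,0,0,0,0,-1,0]

```text
time: 7.4
tool_pos: [588.1, -95.2, 212.7]
tcp_rot: [-3.14, 0.01, 1.984]
contact_force: [-0.4, 0.2, 0.1]
grip_width: 0.1
```

Emit:
carry_out:
  moves: [0,0,0,0,0,-0.12,0,0,0,0,0,0,-0.25,0,0,0,0,0,0,-0.38,0,0,0,0,0,0,-0.5,0,0,0,0,0,0,-0.63,0,0,0,0,0,0,-0.75,0,0,0,0,0,0,-0.88,0,0,0,0,0,0,-1,0]

```text
time: 8.2
tool_pos: [587.6, -94.6, 211.3]
tcp_rot: [-3.135, 0.005, 2.511]
contact_force: [-0.3, -0.1, -0.5]
grip_width: 0.4
```

```bash
python3 - <<'E'
from h import *
go(-30,0,190,173.5)
for n in("top","side"):
    im=capture(n);cv2.imwrite(f"pics/{n}2raw.png",im[:,:,::-1])
    x,y=(240,140) if n=="top" else (260,150)
    cv2.imwrite(f"pics/{n}2.png",cv2.resize(im[y:y+120,x:x+160,::-1],None,fx=5,fy=5,interpolation=cv2.INTER_CUBIC))
E
```

```text
t 8.2 local [  21.5 -206.5] z 211.3 rpy [-179.6    0.3  143.9] F [-0.3 -0.1 -0.5] w 0.4
target [559.8 116.4 190. ] shift [0.3675 0.3854 0.0487] turn [-0.0153  0.006  -0.9882]
```

View pics/top2.png

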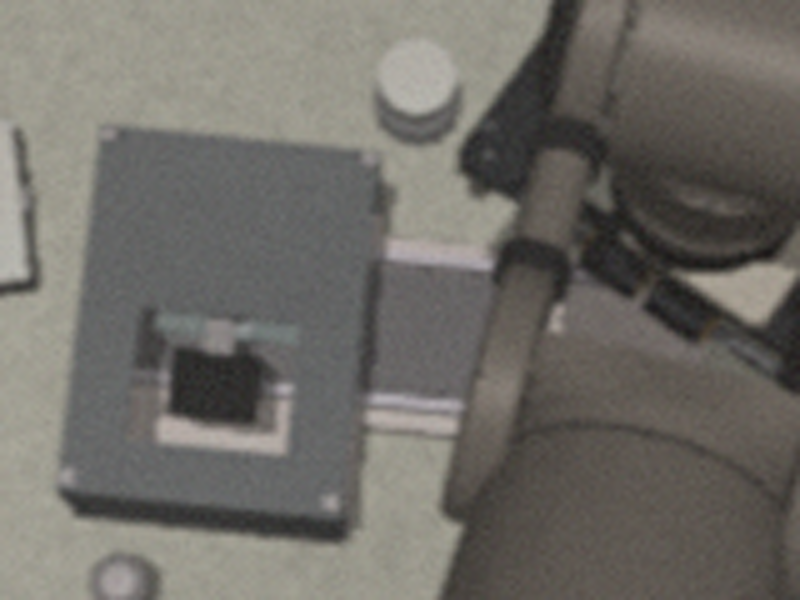

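View pics/side2.png

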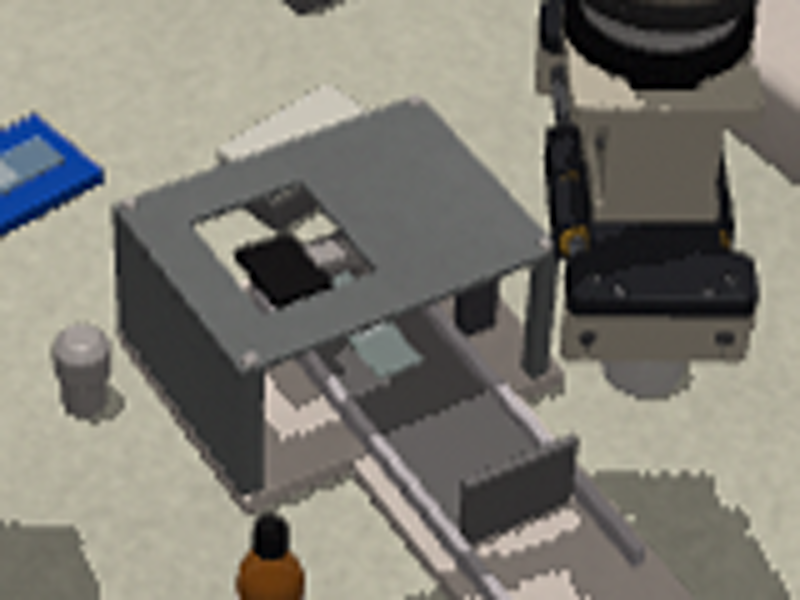

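The tray has moved in: the end plate is now at (520,490) in the side crop, and the slide lies under the guard. I'll re-measure the window and tray.

```bash
python3 - <<'E'
from h import *
L=lambda p:(RP.T@(p[:2]-T0)).round(1)
f=lambda x,y,z:onz("top",240+(x+.5)/5-.5,140+(y+.5)/5-.5,z)
g=lambda x,y,z:onz("side",260+(x+.5)/5-.5,150+(y+.5)/5-.5,z)
for p in [(193,220),(305,182),(376,268),(266,312)]: print("sidewin",L(g(*p,100)))
for p in [(143,308),(305,326),(293,456),(132,440)]: print("topwin",L(f(*p,100)))
print("pad",L(f(215,386,87)),L(g(284,270,87)))
for p in [(577,440),(462,489)]: print("plate",L(g(*p,58)))
go(-30,-1,190,173.5)
E
```

```text
sidewin [-59.3  37.5]
sidewin [ 3.9 35.4]
sidewin [  2.9 -36.7]
sidewin [-59.5 -37.7]
topwin [ 1.8 38.2]
topwin [  0.9 -39.7]
topwin [-62.2 -40.7]
topwin [-62.2  36. ]
pad [-30.1   0.9] [-30.5  -4.1]
plate [  50.2 -150.4]
plate [ -15.6 -150.6]
t 8.3 local [  21.5 -206.6] z 211.4 rpy [-179.6    0.3  143.7] F [ 0.1 -0.2 -0.3] w -0.1
target [559.7 115.4 190. ] shift [0.3673 0.3825 0.049 ] turn [-0.0155  0.0065 -0.9923]
```

Window centre is at about (-30, -1) mm in press coordinates, and the end plate is at y of about -150.5, so the tray is fully in. Moving above the window.

Emit:
carry_out:
  moves: [0.045,0.048,0,0,0,-0.12,0,0.09,0.096,0,0,0,-0.25,0,0.14,0.145,0,0,0,-0.38,0,0.185,0.195,0,0,0,-0.5,0,0.23,0.24,0,0,0,-0.63,0,0.28,0.29,0,0,0,-0.75,0,0.33,0.345,0,0,0,-0.87,0,0.367,0.382,0,-0.015,0.006,-0.99,0]

```text
time: 9.1
tool_pos: [558.9, 117.5, 208.8]
tcp_rot: [3.141, -0.001, 3.029]
contact_force: [0.6, -0.1, 0.3]
grip_width: 0.2
```

```bash
python3 -c "
from h import *
go(-30,-1,125,173.5)"
```

```text
t 9.1 local [-31.   1.] z 208.8 rpy [ 1.800e+02 -1.000e-01  1.735e+02] F [ 0.6 -0.1  0.3] w 0.2
target [559.7 115.4 125. ] shift [-0.0028 -0.0049  0.2096] turn [ 0.0005 -0.0024  0.0012]
```

Descending to just above the guard (tip at z of about 108), then settling there to check.

Emit:
carry_out:
  moves: [-0.003,-0.005,0.06,0,0,0,0,-0.003,-0.005,0.12,0,0,0,0,-0.003,-0.005,0.16,0,0,0,0,-0.003,-0.005,0.19,0,0,0,0,-0.003,-0.005,0.205,0,0,0,0,-0.003,-0.005,0.21,0,0,0,0,-0.003,-0.005,0.21,0,0,0,0,-0.003,-0.005,0.21,0,0,0,0]

```text
time: 9.9
tool_pos: [560.2, 115.4, 125.6]
tcp_rot: [3.141, 0.0, 3.028]
contact_force: [0.3, -1.0, 0.2]
grip_width: -0.0
```

```bash
python3 - <<'E'
from h import *
go(-30,-1,82,173.5)
for n in("top","side"):
    im=capture(n);cv2.imwrite(f"pics/{n}3raw.png",im[:,:,::-1])
    x,y=(240,140) if n=="top" else (260,150)
    cv2.imwrite(f"pics/{n}3.png",cv2.resize(im[y:y+120,x:x+160,::-1],None,fx=5,fy=5,interpolation=cv2.INTER_CUBIC))
E
```

```text
t 9.9 local [-29.5  -1. ] z 125.6 rpy [180.    0.  173.5] F [ 0.3 -1.   0.2] w -0.0
target [559.7 115.4  82. ] shift [ 1.300e-03 -1.000e-04  1.089e-01] turn [0.001  0.0001 0.0006]
```

View pics/side3.png

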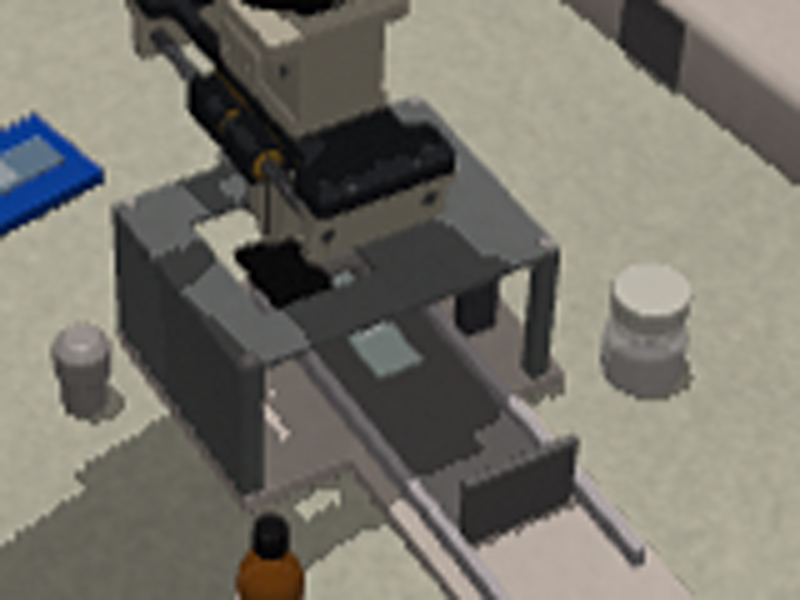

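```bash
python3 - <<'E'
from h import *
for l in [(-30,-1,108.6),(-30,-20,108.6),(-30,18,108.6),(-30,-1,175),(7,-96,175),(-67,-96,175),(-67,94,175),(-40,-20,108.6),(-20,-20,108.6)]:
    w=RP@l[:2]+T0; u,v=proj("side",[*w,l[2]]);print(l,((u-260)*5,(v-150)*5))
E
```

```text
(-30, -1, 108.6) (np.float64(280.1040961648647), np.float64(231.8677149197697))
(-30, -20, 108.6) (np.float64(299.1771439603545), np.float64(254.9154714254054))
(-30, 18, 108.6) (np.float64(261.3394107908334), np.float64(209.19258171385337))
(-30, -1, 175) (np.float64(281.16687524939323), np.float64(128.8267741139218))
(7, -96, 175) (np.float64(452.402102080446), np.float64(221.47996212890035))
(-67, -96, 175) (np.float64(313.05073627033664), np.float64(274.74663549215666))
(-67, 94, 175) (np.float64(120.60963356130145), np.float64(41.951307093514174))
(-40, -20, 108.6) (np.float64(281.3452614242982), np.float64(261.66530591539527))
(-20, -20, 108.6) (np.float64(316.91537060881075), np.float64(248.20108814136887))
```

View pics/side3raw.png

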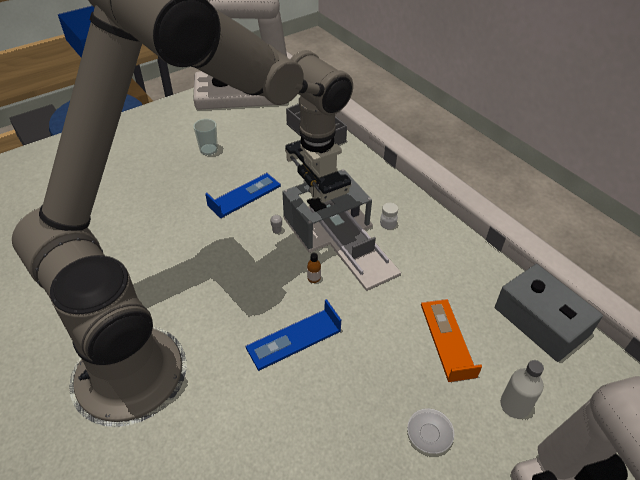

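The projected gripper geometry agrees with the picture, and the fingers are centred over the window. Going down gradually.

Emit:
carry_out:
  moves: [0.001,0,0.02,0,0,0,0,0.001,0,0.035,0,0,0,0,0.001,0,0.047,0,0,0,0,0.001,0,0.057,0,0,0,0,0.001,0,0.065,0,0,0,0,0.001,0,0.072,0,0,0,0,0.001,0,0.08,0,0,0,0,0.001,0,0.088,0,0,0,0]

```text
time: 10.8
tool_pos: [559.7, 115.4, 90.2]
tcp_rot: [3.141, 0.0, 3.029]
contact_force: [-2.5, 0.8, 2.8]
grip_width: 0.5
```

```bash
python3 -c "
from h import *
go(-30,-1,80,173.5)"
```

```text
t 10.8 local [-30.  -1.] z 90.2 rpy [180.    0.  173.5] F [-2.5  0.8  2.8] w 0.5
target [559.7 115.4  80. ] shift [ 0.0001 -0.0001  0.0255] turn [0.001  0.0001 0.0008]
```

The lever is moving at about 3 N. Now down to its stop.

Emit:
carry_out:
  moves: [0,0,0.005,0,0,0,0,0,0,0.01,0,0,0,0,0,0,0.015,0,0,0,0,0,0,0.019,0,0,0,0,0,0,0.022,0,0,0,0,0,0,0.025,0,0,0,0,0,0,0.027,0,0,0,0,0,0,0.027,0,0,0,0]

```text
time: 11.6
tool_pos: [560.1, 115.5, 80.8]
tcp_rot: [3.141, 0.002, 3.029]
contact_force: [-4.0, -1.5, 11.9]
grip_width: 0.4
```

```bash
python3 -c "
from h import *
go(-30,-1,80,173.5)"
```

```text
t 11.6 local [-29.6  -0.9] z 80.8 rpy [1.800e+02 1.000e-01 1.735e+02] F [-4.  -1.5 11.9] w 0.4
target [559.7 115.4  80. ] shift [ 0.0011 -0.0003  0.002 ] turn [0.0013 0.0031 0.001 ]
```

Emit:
carry_out:
  moves: [0,0,0.004,0,0,0,0,0,0,0.007,0,0,0,0,0,0,0.009,0,0,0,0,0,0,0.01,0,0,0,0,0,0,0.01,0,0,0,0,0,0,0.01,0,0,0,0,0,0,0.01,0,0,0,0,0,0,0.01,0,0,0,0]

```text
time: 12.4
tool_pos: [560.2, 115.5, 80.2]
tcp_rot: [3.141, 0.004, 3.029]
contact_force: [-11.5, -2.1, 29.2]
grip_width: 0.3
```

```bash
python3 -c "
from h import *
go(-30,-1,80,173.5)"
```

```text
t 12.4 local [-29.5  -0.9] z 80.2 rpy [180.    0.2 173.5] F [-11.5  -2.1  29.2] w 0.3
target [559.7 115.4  80. ] shift [ 0.0014 -0.0004  0.0006] turn [0.0016 0.0069 0.0017]
```

The lever is at its hard stop: 29 N at tip z of about 63. Withdrawing straight up.

Emit:
carry_out:
  moves: [0,0,-0.03,0,0,0,0,0,0,-0.07,0,0,0,0,0,0,-0.12,0,0,0,0,0,0,-0.19,0,0,0,0,0,0,-0.27,0,0,0,0,0,0,-0.35,0,0,0,0,0,0,-0.38,0,0,0,0,0,0,-0.38,0,0,0,0]

```text
time: 13.2
tool_pos: [560.5, 115.5, 233.6]
tcp_rot: [3.14, 0.007, 3.029]
contact_force: [0.0, -0.2, -0.5]
grip_width: 0.5
```

```bash
python3 -c "
from h import *
go(-180,150,220,173.5)"
```

```text
t 13.2 local [-29.2  -0.8] z 233.6 rpy [179.9   0.4 173.5] F [ 0.  -0.2 -0.5] w 0.5
target [427.7 282.4 220. ] shift [0.3769 0.3774 0.0318] turn [0.0027 0.0135 0.0016]
```

Moving aside for a clear view.

Emit:
carry_out:
  moves: [0.05,0.05,0,0,0,0,0,0.1,0.1,0,0,0,0,0,0.16,0.16,0,0,0,0,0,0.22,0.22,0,0,0,0,0,0.28,0.28,0,0,0,0,0,0.34,0.34,0,0,0,0,0,0.38,0.38,0,0,0,0,0,0.38,0.38,0,0,0,0,0]

```text
time: 14.0
tool_pos: [424.1, 285.1, 230.7]
tcp_rot: [3.142, 0.004, 3.032]
contact_force: [0.4, -1.0, -0.3]
grip_width: 0.5
```

```bash
python3 - <<'E'
from h import *
o=get_obs();print(o["time"],o["tool_pos"],o["contact_force"])
for n in("top","side"):
    im=capture(n);cv2.imwrite(f"pics/{n}4raw.png",im[:,:,::-1])
    x,y=(240,140) if n=="top" else (260,150)
    cv2.imwrite(f"pics/{n}4.png",cv2.resize(im[y:y+120,x:x+160,::-1],None,fx=5,fy=5,interpolation=cv2.INTER_CUBIC))
E
```

```text
14.0 [424.07896946 285.07256293 230.6558364 ] [ 0.40599675 -1.03138267 -0.2586616 ]
```

View pics/side4.png

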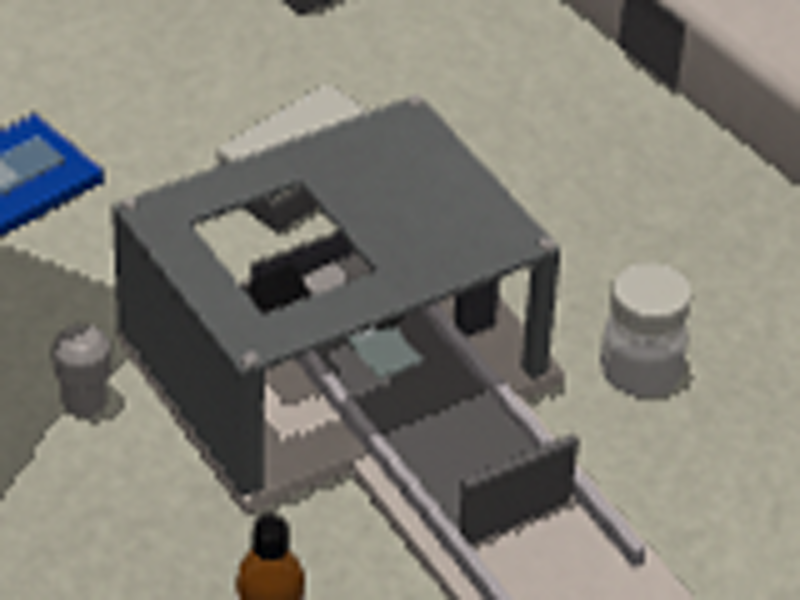

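View pics/top4raw.png

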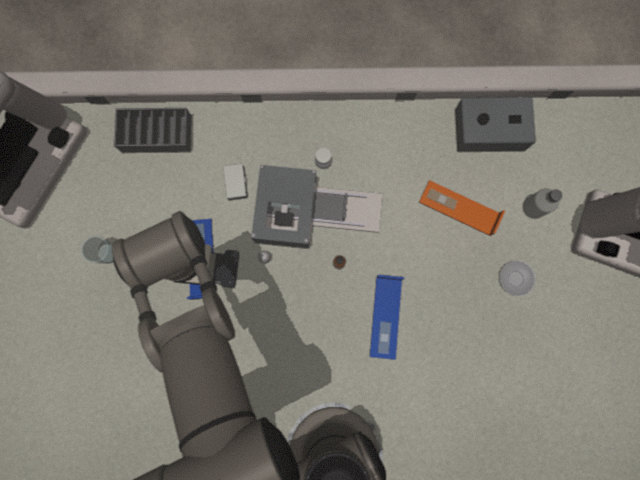

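The pad now sits well below the window, at (280,285) in the side crop. The end plate is unchanged, and the bystanders are where they started. Handing in.

```bash
python3 -c "
from plant import *
print(close_job())"
```

```text
the job is handed in; nothing more can be done
None
```

The slide is clamped: the tray is fully in and the lever is all the way down. I handed the job in at about 14 s.

- **Tray:** I pushed the end plate with the shut fingers until the tray met its stop. Force rose to 18 N with no further travel. The end plate measured about 150.5 mm out, against 150 mm expected, and looked unchanged in the last side picture.
- **Lever:** I pressed the pad through the centre of the window. It moved at about 3 N and reached its hard stop at 29 N, with the fingertips at 63 mm, the stated fully-down height. After I withdrew, the last picture showed the pad still down.
- **Guard and bystanders:** I saw no sign of contact with the guard. In the last pictures the bystanders I could see clearly stood where they started. The moved arm was beside the beaker in the top view, so I could not judge that one as clearly.
- **Robot:** it ended clear of everything, with force readings around 1 N or less.

The two cameras disagreed by up to about 3 mm on the press position. The push contact came about 2 mm from prediction, well inside the window's margins of roughly 20 mm. No check failed.

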